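Set the spring rule on the splint board

ROBOT

A 6-joint arm with a two-finger parallel gripper is mounted at the origin on the work surface. World frame = base frame: x ahead of the robot, y to its left, z up, the work surface at z = 0. Lengths are in m, angles in degrees, forces in N, time in s.
With the tool pointing down it reaches from about 0.15 to 0.775 m from the base axis. Payload 6.1 kg.
Tool frame: the origin (TCP) lies at the very end of the fingers, on their centre line; the grasp point (between the pads) lies 19 mm behind it; z points along the fingers, y is the direction in which the jaws open and shut (so a half turn about z gives the same grasp; the last joint's range is limited). The gripper opens to 85 mm and grips with 20 to 120 N. Pads are 22 mm wide; open, the fingers measure 114 mm over their backs; the gripper's body (76 mm by 85 mm) begins 54 mm behind the grasp point. The pads swing forward as they close: fully open they stand 13 mm farther back than shut.
Start: joints at [64.63, 7.208, -2.269, 80.523, 0, 90], TCP at [0.225, 0.474, 0.209] pointing down, gripper open.
Joint ranges: [-155.77, 155.77], [-54.66, 111.73], [-72.52, 77.12], [-102.08, 115.82], [-83.92, 84.16], [-180, 180]. Speed limits (degrees/s): [136.94, 136.94, 172.46, 180, 180, 180].

INTERFACE

Orientations are given as a 3x3 rotation matrix whose columns are the frame's x, y, z axes.
In Python, from bench import monitor, cams, ticket gives the robot as it stands.
- The arm moves only by the shell command python3 -m pendant 'ROWS' [FORCE]. ROWS is JSON, a list of rows, each a list of 3 entries, a list of its own where there are three numbers: the opening, from -1 (shut) to 1 (fully open), then the shift along the tool's x, y, z in cm, then the turn about the tool's z in rad. A call has exactly 10 rows; each row shifts and turns the commanded pose from where the row before left it, along the tool's axes as they then stand; what a row does not reach is not made up. A row lasts 1/10 s, in which the tool goes at most 50 mm and 8.59 degrees, less where a joint would pass 70% of its speed; a pose out of reach is approached as far as the arm can. A call with a gripper value outside its range is refused whole. The fingers move at their own pace and stop on an object; FORCE is the grip in N (left out, the last holds). Time passes only in rows, so rows that do not move let the fingers close, or fill a call up. It gives the time, the measured TCP pose, the force and the opening at its end, in the units of the state.
- monitor.read_state(): the state, without advancing time (a new reading comes with each control period).
- cams.snapshot(name): name is "scene" or "top" or "wrist"; returns (picture, depth): 400x640x3 uint8, red, green, blue; 400x640 float32, m along the optical axis (not along the pixel's ray), 0 where there is no reading.
- cams.camera_model(name): a dict with "mtx" (3x3 intrinsics, pixels), "position" and "rotation" of the camera in the world. Camera axes: x right, y down, z forward; pixel columns grow to the right and rows downward; lengths in m; the calibration is good to about 2 mm. A picture is of the moment at which its call begins: read the wrist's pose just before it. camera_model takes no time and is no camera call; for the wrist camera it gives the pose at the moment of the call.
- ticket.close_job(): hands the job in, once; it reports no verdict.
The state is a dict: "time": time; "joint_positions": joint angles; "qvel": joint speeds; "joint_efforts": joint torques, N m; "tool_pos": TCP position; "tcp_rot": TCP orientation; "contact_force": force on the tool from outside, world axes, zero at the start; "torque": the same for the moment, N m; "width": finger opening in m.
Only numpy, scipy, OpenCV 4.12 (cv2) and the standard library are available. Lean on these libraries where they do the work, as an engineer would, in place of code of your own. Each camera call takes 0.05 s, during which the arm holds its last target.

TASK

Get the splint board ready for reading off lengths: pick up the green spring rule (not the blue one), drop its steel end hook over the outer side of the board's polished metal end fence, draw the case back against its spring, and set it down flat on the board between the two black lines, its front up against the orange locking step, so that the step holds the rule pulled out when you let go. Leave the blue rule where it lies.

Things in the scene. Friction and masses are not known exactly. Their poses are not given: they have to be found in the camera images.
- green_mid (a point): centre of the loose green spring rule's case (white side panels), 120 long (x) x 42 wide (y) x 60 high mm, about 0.3 kg, upright on the counter; the point is 30 mm above its underside, x points out of its front along the blade, z up. Grip across the 42 mm from above. The stiff white blade (24 wide, 3 thick, underside 45 mm above the case's underside) sticks out in front and ends in a steel hook.
- green_hook (a point): the green rule's end hook, an upright plate 30 wide, 4 mm thick, from the blade down to 8 mm above the case's underside level. Point: centre of its inner face (towards the case), 20 mm above that level. Blade drawn in: 45 mm ahead of the case's front, 105 mm ahead of green_mid. A spring draws it in (4 N when in, 5.5 N when out); it comes out up to 110 mm. No lock of its own. Axes as green_mid.
- board: grey measuring board fixed on the counter, 300 long (x) x 130 wide (y) x 10 mm thick; origin at the centre of its underside; x points along it to the end fence, z up. Rule set and locked: blade 75 mm out over step and fence, green_mid at x -30, y 0, z 40 mm here, between two black lines 48 mm apart. A flat splint strip, 4 mm thick, is fixed on it at x 31 to 141, y 44 to 62 mm.
- fence (a point): middle of the top edge, outer face, of the board's slippery aluminium end fence: an upright plate 100 mm wide (y), 8 mm thick, 40 mm high above the board's top face. The point is at x +150, y 0, z 50 mm in the board's frame, axes as the board; the hook goes down beyond it (+x). Lift the case less than 32 mm off the board and the hook's lower edge is below this top.
- step (a point): middle of the top edge, back face (away from the fence), of the slippery orange locking step across the board: 70 mm wide (y), 8 mm thick, 14 mm high above the board's top face. The point is at x +30, y 0, z 24 mm in the board's frame, axes as the board. The case passes over it lifted more than 14 mm, comes down behind it (-x side), and its front face then bears on it under the spring.
- blue_mid (a point): centre of the case of the blue spring rule, a loose bystander the same as the green one but for its colour; axes as green_mid. Not to be disturbed.

How it is judged (in metres and radians):
At the end, for the whole second after the job is handed in: The green rule stands flat on the board, released: its case within 25 mm of the board's middle line and 0.2 rad of its direction, its front behind the orange step and within about 15 mm of it, and its hook down over the outer face of the end fence, so that the blade stays drawn out (x of green_mid in the frame of board between -0.046 and -0.022 m and y of green_mid in the frame of board between -0.025 and 0.025 m and z of green_mid in the frame of board between 0.03 and 0.047 m and angle between the x axis of green_mid and the x axis of board, either way round below 0.2 rad and angle between green_mid's own z axis and vertical below 0.12 rad and x of green_hook in the frame of board between 0.143 and 0.16 m and y of green_hook in the frame of board between -0.045 and 0.045 m and z of green_hook in the frame of board between 0.015 and 0.055 m); the robot touches nothing.
It fails at once if the blue rule is disturbed (moved more than 30 mm) (distance of blue_mid from where it was at the start of the episode above 0.03 m).
It also fails if it takes over 42 s, if anything falls off the work surface, if the arm or the gripper's body presses on something with over 40 N, if the wrist force passes 120 N, or if a joint passes its speed limit or range.

## Working session

There is one attempt and no reset: what is moved stays moved. The work goes in short steps, Python scripts to look and compute and a shell command to move; the robot and the scene stay as the last step left them, time stands still between calls to the robot, and variables do not carry over. Pictures are saved under pics/ and viewed, and the job is handed in when it is done.

```bash
ls; mkdir -p pics; python3 - <<'E'
from bench import monitor, cams
import cv2, numpy as np
s=monitor.read_state(); print({k:np.round(v,3).tolist() for k,v in s.items()})
for n in ("scene","top"):
    m=cams.camera_model(n); print(n,np.round(m["mtx"],1).tolist(),np.round(m["position"],4),np.round(m["rotation"],4).tolist())
    im,d=cams.snapshot(n); cv2.imwrite(f"pics/{n}0.png",im[:,:,::-1]); np.savez(f"{n}0.npz",im=im,d=d)
E
```

```text
pics
{'time': 0.0, 'joint_positions': [64.628, 7.241, -2.328, 80.524, 0.001, 90.0], 'qvel': [0.022, 0.094, 0.163, -0.003, 0.01, -0.026], 'joint_efforts': [-0.0, -43.592, 35.292, 0.017, 0.0, -0.0], 'tool_pos': [0.225, 0.474, 0.209], 'tcp_rot': [[-0.904, 0.428, -0.001], [0.428, 0.904, -0.001], [0.0, -0.002, -1.0]], 'contact_force': [0.368, -0.075, -0.771], 'torque': [0.027, 0.039, -0.003], 'width': 0.085}
scene [[450.0, 0.0, 326.3], [0.0, 450.0, 199.1], [0.0, 0.0, 1.0]] [ 1.2312 -0.3753  1.042 ] [[0.493, 0.6741, -0.55], [0.87, -0.3751, 0.32], [0.0094, -0.6363, -0.7714]]
top [[416.8, 0.0, 314.6], [0.0, 416.8, 203.0], [0.0, 0.0, 1.0]] [0.4096 0.027  1.2124] [[-0.0127, -0.9942, 0.1067], [-0.9998, 0.0107, -0.0191], [0.0179, -0.107, -0.9941]]
```

View pics/scene0.png

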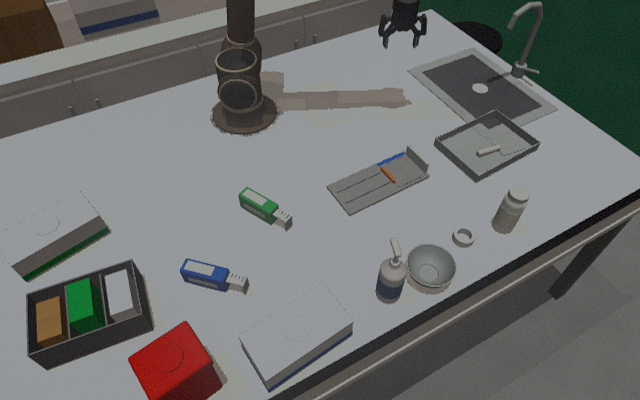

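View pics/top0.png

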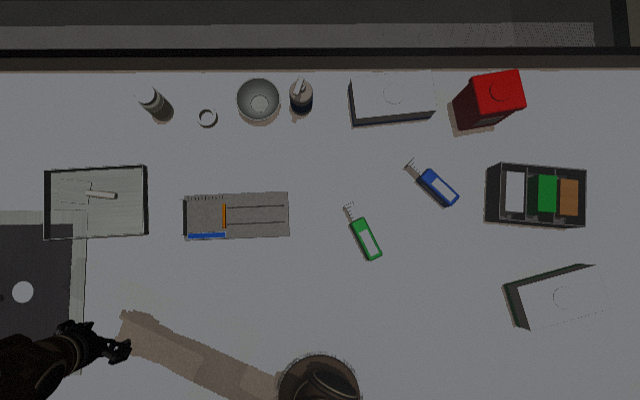

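```bash
cat > h.py <<'E'
import numpy as np, cv2
def pts(m,d):
    K=np.array(m["mtx"]);R=np.array(m["rotation"]);p=np.array(m["position"])
    v,u=np.mgrid[:d.shape[0],:d.shape[1]]
    c=np.stack([(u-K[0,2])/K[0,0]*d,(v-K[1,2])/K[1,1]*d,d],-1)
    return c@R.T+p
def ray(m,uv,z):
    K=np.array(m["mtx"]);R=np.array(m["rotation"]);p=np.array(m["position"])
    uv=np.atleast_2d(uv).astype(float)
    c=np.c_[(uv[:,0]-K[0,2])/K[0,0],(uv[:,1]-K[1,2])/K[1,1],np.ones(len(uv))]@R.T
    return p+c*((z-p[2])/c[:,2])[:,None]
E
python3 - <<'E'
from bench import cams
import numpy as np,cv2
from h import *
for n,boxes in (("top",dict(green=(335,195,395,270),blue=(400,150,470,215),board=(175,185,300,245))),("scene",dict(green=(230,180,300,235),blue=(175,250,255,300),board=(320,140,435,215)))):
    f=np.load(n+"0.npz");im,d=f["im"],f["d"];m=cams.camera_model(n);P=pts(m,d)
    for k,(a,b,c,e) in boxes.items():
        I=im[b:e,a:c].astype(int);Q=P[b:e,a:c];z=Q[...,2]
        if k!="board":
            t=(z>.05)&(z<.075)
            xy=Q[t][:,:2].astype(np.float32)
            print(n,k,"top n",t.sum(),"z",np.median(z[t]),cv2.minAreaRect(xy))
            t=(z>.035)&(z<.053); xy=Q[t][:,:2]; print("   blade z n",t.sum(),xy.min(0),xy.max(0))
        else:
            t=(z>.006)&(z<.06);print(n,k,cv2.minAreaRect(Q[t][:,:2].astype(np.float32)),np.median(z[t]))
            o=(I[...,0]-I[...,2]>60);print("  orange",o.sum(),Q[o].mean(0),cv2.minAreaRect(Q[o][:,:2].astype(np.float32)))
            o=(I[...,2]-I[...,0]>60);print("  blue",o.sum(),Q[o].mean(0))
            o=(z>.035);print("  fence",o.sum(),Q[o].mean(0),cv2.minAreaRect(Q[o][:,:2].astype(np.float32)))
            k2=I.sum(-1)
    cv2.imwrite(f"pics/{n}_crop.png",cv2.resize(im[140:270,170:480,::-1] if n=="top" else im[130:310,170:440,::-1],None,fx=2.5,fy=2.5,interpolation=cv2.INTER_CUBIC))
E
```

```text
top green top n 679 z 0.05957804102941999 ((0.4569430649280548, -0.1262458711862564), (0.16716234385967255, 0.04297810047864914), 25.826807022094727)
   blade z n 194 [ 0.37638766 -0.16988048] [ 0.53632804 -0.07797597]
top blue top n 663 z 0.0598557240079125 ((0.5945817232131958, -0.3295922875404358), (0.1668742299079895, 0.04340347275137901), 46.445003509521484)
   blade z n 237 [ 0.52429569 -0.39017289] [ 0.66348996 -0.26075088]
top board ((0.5060930252075195, 0.22141936421394348), (0.1429464966058731, 0.3520648777484894), 3.14280366897583) 0.01045062886567183
  orange 61 [0.50746821 0.26496021 0.02434477] ((0.5042102932929993, 0.26565977931022644), (0.0658845454454422, 0.007637130096554756), 0.3739040195941925)
  blue 154 [0.44961578 0.31491581 0.01363952]
  fence 182 [0.48572186 0.3199811  0.23278283] ((0.43867120146751404, 0.22091622650623322), (0.3812696039676666, 0.09186059236526489), 67.93099212646484)
scene green top n 511 z 0.05794848096842331 ((0.44182586669921875, -0.1358356922864914), (0.13037221133708954, 0.04368353635072708), 25.858633041381836)
   blade z n 291 [ 0.38848915 -0.17998903] [ 0.53965255 -0.07801176]
scene blue top n 725 z 0.05827329099577472 ((0.591570258140564, -0.33610695600509644), (0.15337279438972473, 0.04311316832900047), 45.42239761352539)
   blade z n 364 [ 0.55232656 -0.4020392 ] [ 0.66605244 -0.260553  ]
scene board ((0.4980432391166687, 0.24943916499614716), (0.38912326097488403, 0.2843301296234131), 63.780181884765625) 0.009033797316975734
  orange 47 [0.50517048 0.26602592 0.02022365] ((0.5058955550193787, 0.2692648768424988), (0.01839352957904339, 0.07099790126085281), 88.83783721923828)
  blue 83 [0.45007913 0.31363775 0.01173075]
  fence 168 [0.69188394 0.18262751 0.29988258] ((0.8676246404647827, 0.02575021982192993), (0.07433071732521057, 1.0799920558929443), 46.13105010986328)
```

View pics/top_crop.png

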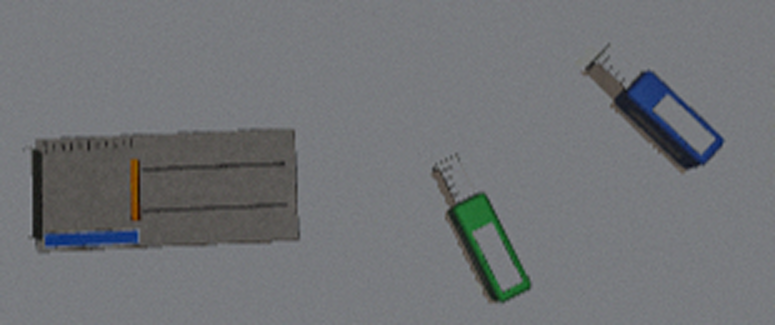

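```bash
python3 - <<'E'
from bench import cams
import numpy as np,cv2
from h import *
for n in("top","scene"):
    f=np.load(n+"0.npz");im,d=f["im"],f["d"];m=cams.camera_model(n);P=pts(m,d)
    I=im.astype(int)
    a,b,c,e=(335,195,395,270) if n=="top" else (230,180,300,235)
    z=P[...,2];B=np.zeros(z.shape,bool);B[b:e,a:c]=1
    g=B&(I[...,1]-I[...,0]>25)&(I[...,1]-I[...,2]>25)
    mm=cv2.morphologyEx(g.astype(np.uint8),cv2.MORPH_CLOSE,np.ones((15,15)))>0
    mm&=np.abs(z-.06)<.006
    v,u=np.nonzero(mm); X=ray(m,np.c_[u,v],.06)[:,:2].astype(np.float32)
    print(n,"green",len(X),cv2.minAreaRect(X),X.mean(0))
m=cams.camera_model("top")
q=lambda l,z:ray(m,[(x/2.5+170-.3,y/2.5+140-.3) for x,y in l],z)[:,:2]
print(q([(295,129),(299,239),(36,252),(36,140)],.01))
L=q([(142,169),(285,163),(142,211),(287,205)],.01);print(L, np.degrees(np.arctan2(*(L[0]-L[1])[::-1])),np.degrees(np.arctan2(*(L[2]-L[3])[::-1])))
m=cams.camera_model("wrist");print(np.round(m["mtx"],1).tolist(),m["position"],np.round(m["rotation"],3).tolist())
E
```

```text
top green 582 ((0.43373310565948486, -0.13670293986797333), (0.1155371144413948, 0.03923371434211731), 26.19390869140625) [ 0.43329185 -0.13682245]
scene green 445 ((0.43927979469299316, -0.1387016475200653), (0.11685431003570557, 0.040404751896858215), 25.78692626953125) [ 0.4393814  -0.13846608]
[[0.57367465 0.08166735]
 [0.44600892 0.07780748]
 [0.43482688 0.37831154]
 [0.56390223 0.38097642]]
[[0.52886568 0.2584991 ]
 [0.53404781 0.09347203]
 [0.48032225 0.25802008]
 [0.48530653 0.09139807]] 91.79859348315094 91.71341692808316
[[356.0, 0.0, 319.5], [0.0, 356.0, 198.7], [0.0, 0.0, 1.0]] [0.16258119 0.50381999 0.37196313] [[0.429, 0.87, 0.243], [0.903, -0.413, -0.117], [-0.002, 0.27, -0.963]]
```

```bash
python3 -m pendant '[[1,[-3.4,-3.4,0],0],[1,[-3.4,-3.4,0],0],[1,[-3.4,-3.4,0],0],[1,[-3.4,-3.4,0],0],[1,[-3.4,-3.4,0],0],[1,[-3.4,-3.4,0],0],[1,[-3.4,-3.4,0],0],[1,[-3.4,-3.4,0],0],[1,[-3.4,-3.4,0],0],[1,[-3.4,-3.4,0],0]]'
python3 -m pendant '[[1,[-3.4,-3.4,0],0],[1,[-3.4,-3.4,0],0],[1,[-3.4,-3.4,0],0],[1,[0,0,0],0.14],[1,[0,0,0],0.14],[1,[0,0,0],0.14],[1,[0,0,0],0.14],[1,[0,0,0],0.14],[1,[0,0,0],0.14],[1,[0,0,0],0.14]]'
python3 -m pendant '[[1,[0,0,0],0.14],[1,[0,0,0],0.14],[1,[0,0,0],0.14],[1,[0,0,0],0.14],[1,[0,0,0],0.14],[1,[0,0,0],0.14],[1,[0,0,0],0.14],[1,[0,0,0],0.14],[1,[0,0,0],0.14],[1,[0,0,0],0.0]]'
python3 - <<'E'
from bench import monitor, cams
import cv2, numpy as np
s=monitor.read_state(); print({k:np.round(v,3).tolist() for k,v in s.items()})
im,d=cams.snapshot("wrist");m=cams.camera_model("wrist"); cv2.imwrite("pics/w1.png",im[:,:,::-1]); np.savez("w1.npz",im=im,d=d,**m)
E
```

```text
time: 1.1
tool_pos: [0.3864, 0.0195, 0.2095]
tcp_rot: [[-0.904, 0.428, 0.0], [0.428, 0.904, 0.0], [-0.0, 0.0, -1.0]]
contact_force: [0.8, 1.1, 0.2]
width: 0.0852
time: 2.1
tool_pos: [0.4347, -0.1144, 0.2091]
tcp_rot: [[-0.142, 0.99, -0.001], [0.99, 0.142, 0.0], [0.0, -0.001, -1.0]]
contact_force: [0.3, 0.9, -0.4]
width: 0.0856
time: 3.1
tool_pos: [0.4347, -0.1143, 0.2092]
tcp_rot: [[0.897, 0.443, -0.001], [0.443, -0.897, 0.0], [-0.001, -0.0, -1.0]]
contact_force: [0.4, -0.0, -0.5]
width: 0.0857
{'time': 3.1, 'joint_positions': [-14.735, -0.925, -10.957, 80.007, -0.001, 138.997], 'qvel': [0.005, -0.025, 0.088, -0.145, 0.042, -6.909], 'joint_efforts': [-0.005, -34.289, 35.337, 0.006, 0.0, 0.975], 'tool_pos': [0.435, -0.114, 0.209], 'tcp_rot': [[0.897, 0.443, -0.001], [0.443, -0.897, 0.0], [-0.001, -0.0, -1.0]], 'contact_force': [0.373, -0.01, -0.519], 'torque': [-0.033, -0.046, 0.02], 'width': 0.086}
```

View pics/w1.png

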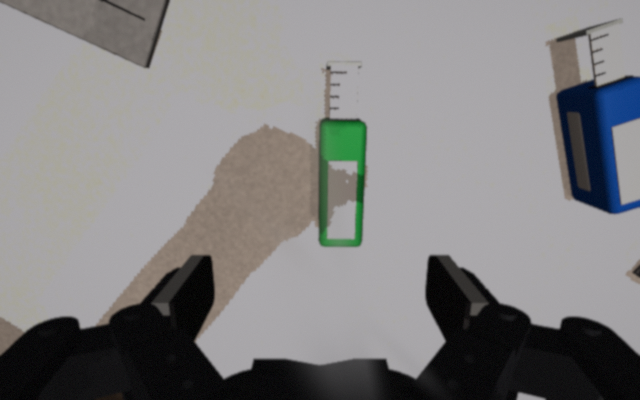

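```bash
python3 - <<'E'
import numpy as np,cv2
from h import *
from bench import cams,monitor
f=np.load("w1.npz");I=f["im"].astype(int);P=pts(f,f["d"]);z=P[...,2]
g=(I[...,1]-I[...,0]>25)&(I[...,1]-I[...,2]>25)
mm=cv2.morphologyEx(g.astype(np.uint8),cv2.MORPH_CLOSE,np.ones((41,41)))>0
mm&=np.abs(z-.06)<.005
v,u=np.nonzero(mm);X=ray(f,np.c_[u,v],.06)[:,:2].astype(np.float32)
print(len(X),cv2.minAreaRect(X),np.median(z[mm]))
print("hook end",ray(f,[(344,63),(326,67),(362,63)],.048))
print(monitor.read_state()["tool_pos"],np.round(monitor.read_state()["tcp_rot"],4))
E
```

```text
5378 ((0.4361078441143036, -0.13550636172294617), (0.11577324569225311, 0.03942843899130821), 26.429548263549805) 0.05889514272789681
hook end [[ 0.53111861 -0.08916807  0.048     ]
 [ 0.52139644 -0.07683569  0.048     ]
 [ 0.53796666 -0.10294646  0.048     ]]
[ 0.43470938 -0.11435029  0.20918039] [[ 8.953e-01  4.455e-01 -7.000e-04]
 [ 4.455e-01 -8.953e-01  2.000e-04]
 [-5.000e-04 -4.000e-04 -1.000e+00]]
```

```bash
python3 -m pendant '[[1,[-0.84,1.98,2.4],0],[1,[0,0,4.2],0],[1,[0,0,4.2],0],[1,[0,0,4.2],0],[1,[0,0,3.2],0],[1,[0,0,1],0],[1,[0,0,0],0],[-1,[0,0,0],0],[-1,[0,0,0],0],[-1,[0,0,0],0]]' 70
python3 -m pendant '[[-1,[0,0,0],0],[-1,[0,0,0],0],[-1,[0,0,0],0],[-1,[0,0,-0.5],0],[-1,[0,0,-1.5],0],[-1,[0,0,-2],0],[-1,[0,0,-3],0],[-1,[0,0,-3],0],[-1,[0,0,0],0],[-1,[0,0,0],0]]'
python3 - <<'E'
from bench import monitor, cams
import cv2, numpy as np
im,d=cams.snapshot("wrist");m=cams.camera_model("wrist"); cv2.imwrite("pics/w2.png",im[:,:,::-1]); np.savez("w2.npz",im=im,d=d,**m)
s=monitor.read_state();print(np.round(s["tcp_rot"],3),s["tool_pos"])
E
```

```text
time: 4.15
tool_pos: [0.4374, -0.1362, 0.0191]
tcp_rot: [[0.896, 0.443, 0.003], [0.443, -0.896, -0.001], [0.002, 0.002, -1.0]]
contact_force: [0.5, -0.3, -0.6]
width: 0.0437
time: 5.15
tool_pos: [0.4364, -0.136, 0.1178]
tcp_rot: [[0.897, 0.443, 0.001], [0.443, -0.897, -0.0], [0.001, 0.001, -1.0]]
contact_force: [-0.0, -0.3, -2.3]
width: 0.0408
[[ 0.897  0.443 -0.001]
 [ 0.443 -0.897  0.   ]
 [-0.001 -0.001 -1.   ]] [ 0.43567061 -0.13574516  0.11677291]
```

View pics/w2.png

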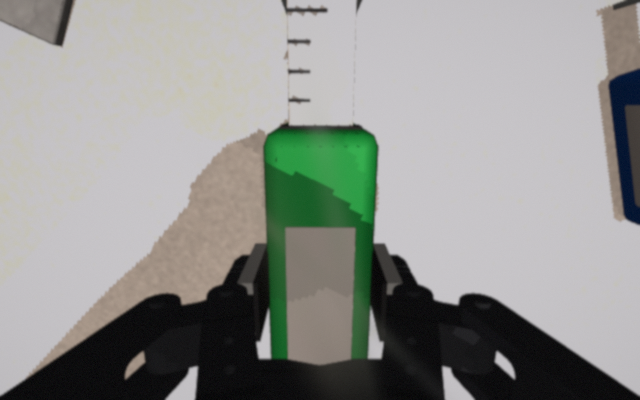

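```bash
python3 -m pendant '[[-1,[0,0,0],-0.114],[-1,[0,0,0],-0.114],[-1,[0,0,0],-0.114],[-1,[0,0,0],-0.114],[-1,[0,0,0],-0.114],[-1,[0,0,0],-0.114],[-1,[0,0,0],-0.114],[-1,[0,0,0],-0.114],[-1,[0,0,0],-0.114],[-1,[0,0,0],-0.114]]'
python3 -m pendant '[[-1,[3,0.8,-1],0],[-1,[4.6,1.2,-1],0],[-1,[4.6,1.2,-1],0],[-1,[4.6,1.2,-1],0],[-1,[4.6,1.2,-1],0],[-1,[4.6,1.2,0],0],[-1,[3.6,0.8,0],0],[-1,[2.4,0.4,0],0],[-1,[0,0,0],0],[-1,[0,0,0],0]]'
python3 - <<'E'
from bench import monitor, cams
import cv2, numpy as np
im,d=cams.snapshot("wrist");m=cams.camera_model("wrist"); cv2.imwrite("pics/w3.png",im[:,:,::-1]); np.savez("w3.npz",im=im,d=d,**m)
s=monitor.read_state();print(np.round(s["tcp_rot"],3),s["tool_pos"],s["joint_positions"])
E
```

```text
time: 6.2
tool_pos: [0.4349, -0.1355, 0.1156]
tcp_rot: [[-0.033, 0.999, -0.003], [0.999, 0.033, 0.001], [0.001, -0.003, -1.0]]
contact_force: [0.7, 0.2, -1.9]
width: 0.0406
time: 7.2
tool_pos: [0.5062, 0.1862, 0.1656]
tcp_rot: [[-0.029, 1.0, -0.003], [1.0, 0.029, -0.002], [-0.002, -0.003, -1.0]]
contact_force: [-0.1, -1.0, -3.2]
width: 0.0405
[[-0.028  1.    -0.003]
 [ 1.     0.028 -0.001]
 [-0.001 -0.003 -1.   ]] [0.50630708 0.18562718 0.16606654] [ 2.01483233e+01  9.06859541e+00 -5.53647306e+00  7.55603036e+01
 -2.36060937e-02  1.08533289e+02]
```

View pics/w3.png

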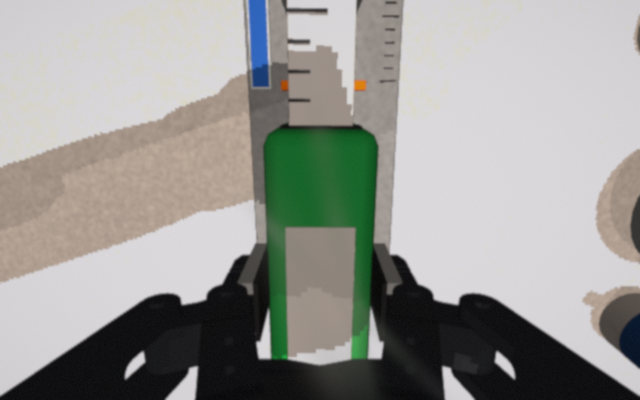

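```bash
python3 - <<'E'
import numpy as np,cv2
from h import *
f=np.load("w3.npz");I=f["im"].astype(int);P=pts(f,f["d"])
o=(I[...,0]-I[...,2]>70);o[110:]=0
v,u=np.nonzero(o);Q=ray(f,np.c_[u,v],.024);print(len(u),u.min(),u.max(),v.min(),v.max(),"orange x",Q[:,0].min(),Q[:,0].max(),"y",Q[:,1].min(),Q[:,1].max(),Q.mean(0))
print("edges",ray(f,[(246,0),(259,243),(403,0),(389,243)],.01))
print("splint",ray(f,[(250,88),(271,88)],.014))
top=.209
print("case front",ray(f,[(320,127),(264,200),(378,200)],top), "blade sides",ray(f,[(288,60),(356,60)],top-.012))
g=(I[...,1]-I[...,0]>25)&(I[...,1]-I[...,2]>25);print("depth z top",np.median(P[...,2][g]), "front v per col",[np.nonzero(g[:,c])[0][0] for c in range(285,360,15)])
E
```

```text
197 281 365 80 90 orange x 0.47172817980907467 0.5405231171066317 y 0.2602985353057804 0.2698861082451199 [0.5142505  0.26540611 0.024     ]
edges [[0.44217461 0.32904275 0.01      ]
 [0.44876432 0.1185058  0.01      ]
 [0.56847288 0.33247173 0.01      ]
 [0.57417023 0.1221031  0.01      ]]
splint [[0.44444429 0.26129102 0.014     ]
 [0.46220761 0.26178206 0.014     ]]
case front [[0.50434369 0.24531941 0.209     ]
 [0.48539866 0.21958651 0.209     ]
 [0.52538736 0.22072101 0.209     ]] blade sides [[0.49259772 0.26698108 0.197     ]
 [0.51621534 0.26763008 0.197     ]]
depth z top 0.20502371348010037 front v per col [np.int64(129), np.int64(129), np.int64(130), np.int64(130), np.int64(129)]
```

```bash
python3 -m pendant '[[-1,[2,0,0],0],[-1,[3,0.1,0],0],[-1,[3,0.1,0],0],[-1,[2.5,0,2],0],[-1,[0,0,3],0],[-1,[0,0,2.5],0],[-1,[0,0,0],0],[-1,[0,0,0],0],[-1,[0,0,0],0],[-1,[0,0,0],0]]'
python3 - <<'E'
from bench import monitor, cams
import cv2, numpy as np
from h import *
s=monitor.read_state();print(np.round(s["tcp_rot"],3),s["tool_pos"])
im,d=cams.snapshot("scene"); np.savez("s4.npz",im=im,d=d)
cv2.imwrite("pics/s4.png",cv2.resize(im[100:220,310:470,::-1],None,fx=4.5,fy=4.5,interpolation=cv2.INTER_CUBIC))
im,d=cams.snapshot("top"); np.savez("t4.npz",im=im,d=d)
cv2.imwrite("pics/t4.png",cv2.resize(im[160:270,150:310,::-1],None,fx=4.5,fy=4.5,interpolation=cv2.INTER_CUBIC))
E
```

```text
time: 8.25
tool_pos: [0.5073, 0.2913, 0.0943]
tcp_rot: [[-0.027, 1.0, 0.003], [1.0, 0.027, 0.001], [0.001, 0.003, -1.0]]
contact_force: [-0.8, -0.3, -2.6]
width: 0.0405
[[-0.027  1.     0.003]
 [ 1.     0.027  0.001]
 [ 0.001  0.003 -1.   ]] [0.50730365 0.29131129 0.09432523]
```

View pics/s4.png

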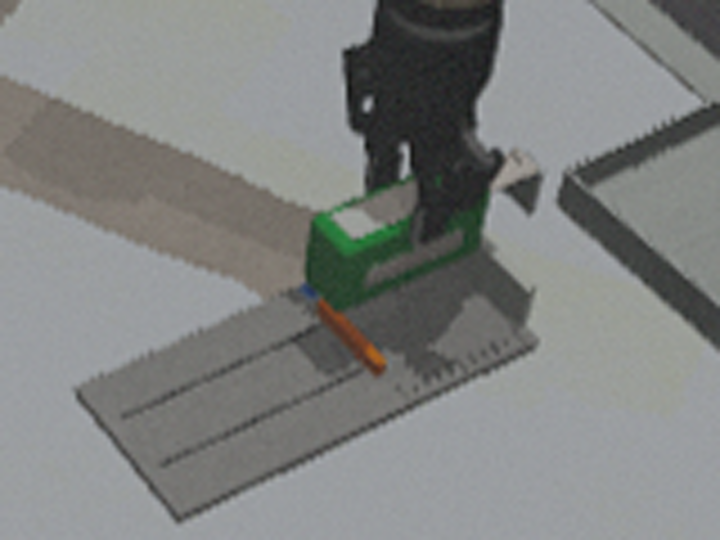

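View pics/t4.png

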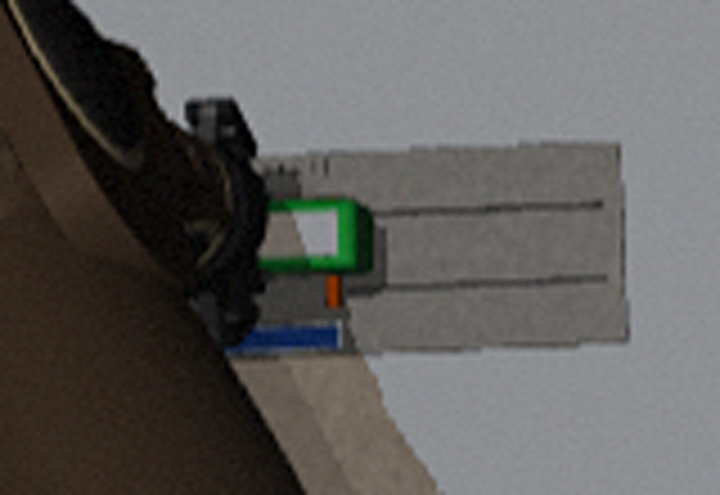

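```bash
python3 - <<'E'
import numpy as np,cv2
from h import *
from bench import cams
m=cams.camera_model("scene");f=np.load("s4.npz");P=pts(m,f["d"])
print("hook low near corner",ray(m,[(310+532/4.5,100+213/4.5)],.084)," hook top near", ray(m,[(310+541/4.5,100+175/4.5)],.125))
for z in(.05,):print("fence top near corner",ray(m,[(310+534/4.5,100+288/4.5)],z))
for v in range(134,150,2): print(v,[tuple(np.round(P[v,u],3)) for u in (424,427,429)])
E
```

```text
hook low near corner [[0.5210434  0.39571073 0.084     ]]  hook top near [[0.5255043  0.39026334 0.125     ]]
fence top near corner [[0.55500839 0.37896889 0.05      ]]
134 [(np.float64(0.497), np.float64(0.389), np.float64(0.122)), (np.float64(0.4), np.float64(0.505), np.float64(-0.006)), (np.float64(0.405), np.float64(0.509), np.float64(-0.004))]
136 [(np.float64(0.503), np.float64(0.385), np.float64(0.121)), (np.float64(0.51), np.float64(0.391), np.float64(0.123)), (np.float64(0.413), np.float64(0.503), np.float64(-0.003))]
138 [(np.float64(0.511), np.float64(0.379), np.float64(0.121)), (np.float64(0.516), np.float64(0.386), np.float64(0.122)), (np.float64(0.516), np.float64(0.394), np.float64(0.119))]
140 [(np.float64(0.515), np.float64(0.377), np.float64(0.118)), (np.float64(0.512), np.float64(0.393), np.float64(0.108)), (np.float64(0.517), np.float64(0.395), np.float64(0.112))]
142 [(np.float64(0.5), np.float64(0.395), np.float64(0.089)), (np.float64(0.513), np.float64(0.393), np.float64(0.101)), (np.float64(0.52), np.float64(0.394), np.float64(0.106))]
144 [(np.float64(0.503), np.float64(0.393), np.float64(0.085)), (np.float64(0.514), np.float64(0.395), np.float64(0.092)), (np.float64(0.521), np.float64(0.395), np.float64(0.098))]
146 [(np.float64(0.445), np.float64(0.457), np.float64(-0.003)), (np.float64(0.516), np.float64(0.394), np.float64(0.086)), (np.float64(0.455), np.float64(0.469), np.float64(0.001))]
148 [(np.float64(0.452), np.float64(0.452), np.float64(-0.003)), (np.float64(0.454), np.float64(0.464), np.float64(-0.008)), (np.float64(0.458), np.float64(0.468), np.float64(-0.006))]
```

```bash
python3 -m pendant '[[-1,[0,-0.2,1.2],0],[-1,[0,0,1.2],0],[-1,[0,0,1.2],0],[-1,[0,0,0.7],0],[-1,[0,0,0],0],[-1,[0,0,0],0],[-1,[-0.8,0,0],0],[-1,[-0.8,0,0],0],[-1,[-0.8,0,0],0],[-1,[0,0,0],0]]'
python3 - <<'E'
from bench import monitor, cams
import cv2, numpy as np
s=monitor.read_state();print(np.round(s["tcp_rot"],3),s["tool_pos"],s["contact_force"])
im,d=cams.snapshot("scene"); np.savez("s5.npz",im=im,d=d)
cv2.imwrite("pics/s5.png",cv2.resize(im[100:220,310:470,::-1],None,fx=4.5,fy=4.5,interpolation=cv2.INTER_CUBIC))
E
```

```text
time: 9.35
tool_pos: [0.5051, 0.2667, 0.05]
tcp_rot: [[-0.027, 1.0, 0.0], [1.0, 0.027, 0.001], [0.001, 0.001, -1.0]]
contact_force: [-1.0, 3.0, -3.5]
width: 0.0403
[[-0.027  1.     0.   ]
 [ 1.     0.027  0.001]
 [ 0.001  0.001 -1.   ]] [0.50513149 0.2667146  0.05000597] [-0.99849097  2.98077118 -3.48419698]
```

View pics/s5.png

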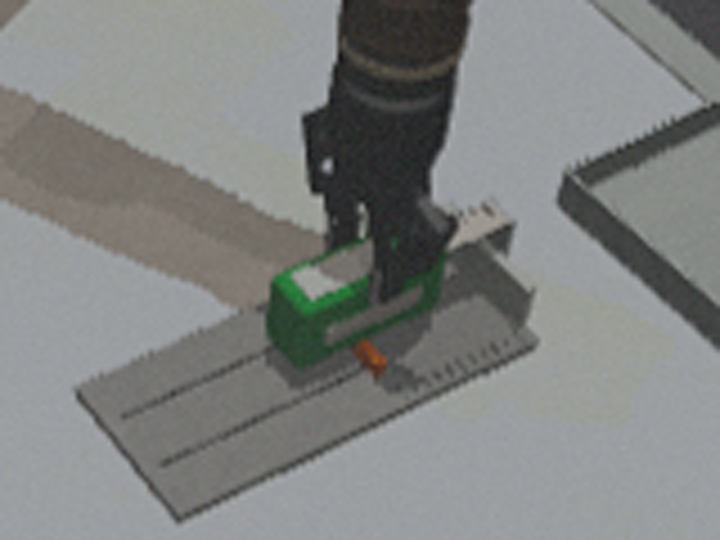

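```bash
python3 -m pendant '[[-1,[-0.8,0,0],0],[-1,[-1,0,0],0],[-1,[-1,0,0],0],[-1,[-1,0,0],0],[-1,[-1,0,0],0],[-1,[-1,0.1,0],0],[-1,[-1,0,0],0],[-1,[-0.5,0,0],0],[-1,[0,0,0],0],[-1,[0,0,0],0]]'
python3 - <<'E'
from bench import monitor, cams
import cv2, numpy as np
s=monitor.read_state();print(np.round(s["tcp_rot"],3),s["tool_pos"],s["contact_force"])
im,d=cams.snapshot("scene"); np.savez("s6.npz",im=im,d=d)
cv2.imwrite("pics/s6.png",cv2.resize(im[100:220,310:470,::-1],None,fx=4.5,fy=4.5,interpolation=cv2.INTER_CUBIC))
im,d=cams.snapshot("wrist");m=cams.camera_model("wrist"); cv2.imwrite("pics/w6.png",im[:,:,::-1]); np.savez("w6.npz",im=im,d=d,**m)
E
```

```text
time: 10.4
tool_pos: [0.5077, 0.1942, 0.0494]
tcp_rot: [[-0.028, 1.0, -0.001], [1.0, 0.028, 0.0], [0.0, -0.001, -1.0]]
contact_force: [-0.5, 5.9, -2.2]
width: 0.0405
[[-0.028  1.    -0.001]
 [ 1.     0.028  0.   ]
 [ 0.    -0.001 -1.   ]] [0.50770731 0.19420698 0.04943917] [-0.51232179  5.86820676 -2.16908868]
```

View pics/s6.png

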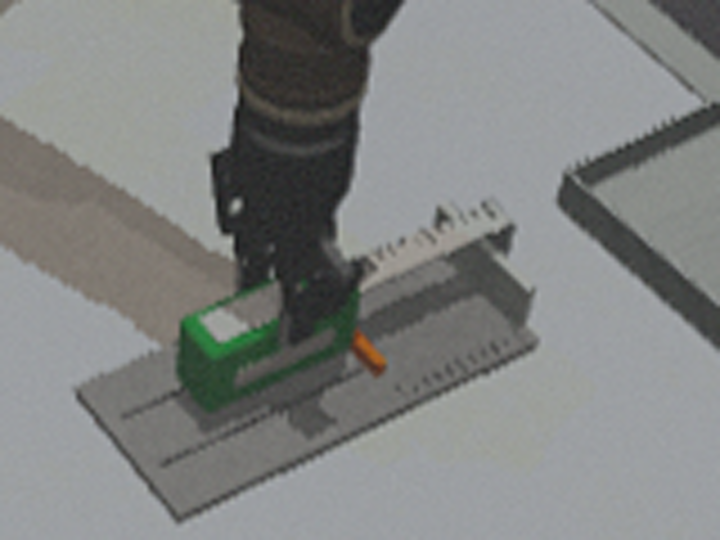

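View pics/w6.png

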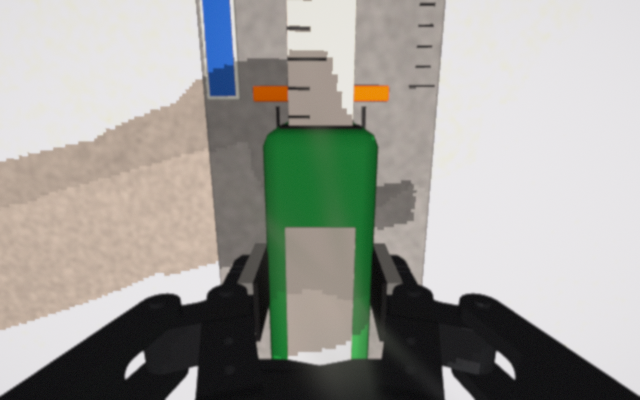

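```bash
python3 - <<'E'
import numpy as np
from h import *
f=np.load("w6.npz");I=f["im"].astype(int)
o=(I[...,0]-I[...,2]>70);o[120:]=0;v,u=np.nonzero(o);print(u.min(),u.max(),v.min(),v.max())
print("step back",ray(f,[(270,v.max()+.5),(370,v.max()+.5)],.024),"centre",ray(f,[((u.min()+u.max())/2,94)],.024))
print("case front",ray(f,[(320,127)],.0925),"back face low",)
E
```

```text
253 389 85 101
step back [[0.47999402 0.26112557 0.024     ]
 [0.53108961 0.26255075 0.024     ]] centre [[0.5059465  0.26552908 0.024     ]]
case front [[0.50568224 0.25411069 0.0925    ]] back face low
```

```bash
python3 -m pendant '[[-1,[0,0,0.5],0],[-1,[0,0,0.5],0],[-1,[0,0,0.4],0],[-1,[0,0,0.3],0],[-1,[0,0,0.2],0],[-1,[0,0,0.2],0],[-1,[0,0,0.1],0],[-1,[0,0,0],0],[-1,[0,0,0],0],[-1,[0,0,0],0]]'
python3 - <<'E'
from bench import monitor, cams
import cv2, numpy as np
s=monitor.read_state();print(s["tool_pos"],s["contact_force"])
im,d=cams.snapshot("scene")
cv2.imwrite("pics/s7.png",cv2.resize(im[100:220,310:470,::-1],None,fx=4.5,fy=4.5,interpolation=cv2.INTER_CUBIC))
E
```

```text
time: 11.5
tool_pos: [0.5082, 0.1949, 0.0293]
tcp_rot: [[-0.028, 1.0, 0.001], [1.0, 0.028, 0.001], [0.001, 0.001, -1.0]]
contact_force: [-5.2, 3.7, 10.9]
width: 0.0408
[0.5082228  0.19485735 0.02927285] [-5.21127843  3.71427238 10.87914739]
```

View pics/s7.png

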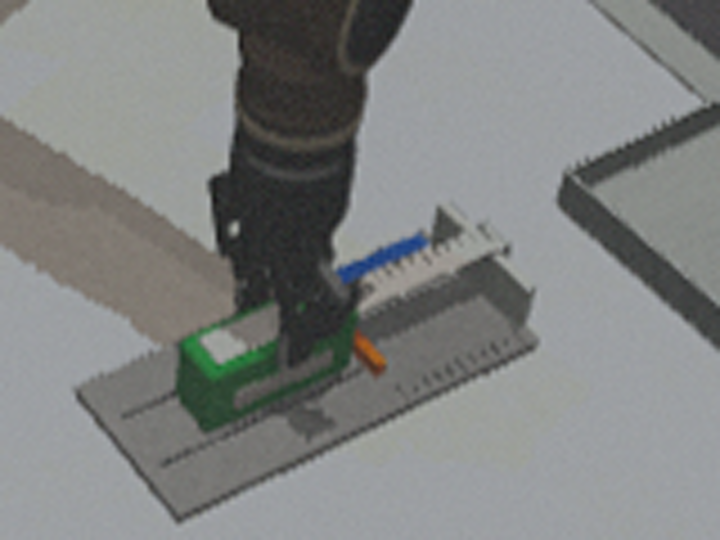

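```bash
python3 -m pendant '[[-1,[0.1,0,-0.05],0],[-1,[0.1,0,0],0],[-1,[0.1,0,0],0],[-1,[0.1,0,0],0],[-1,[0.1,0,0],0],[-1,[0.1,0,0],0],[-1,[0.05,0,0],0],[-1,[0,0,0],0],[-1,[0,0,0],0],[-1,[0,0,0],0]]'
python3 - <<'E'
from bench import monitor, cams
import cv2, numpy as np
from h import *
s=monitor.read_state();print(s["tool_pos"],s["contact_force"])
im,d=cams.snapshot("wrist");m=cams.camera_model("wrist"); cv2.imwrite("pics/w8.png",im[:,:,::-1])
E
```

```text
time: 12.55
tool_pos: [0.5088, 0.2004, 0.0293]
tcp_rot: [[-0.028, 1.0, 0.003], [1.0, 0.028, -0.001], [-0.001, 0.003, -1.0]]
contact_force: [-1.6, 1.3, 6.7]
width: 0.0404
[0.50882249 0.20036656 0.02925156] [-1.59172455  1.31445896  6.68965424]
```

View pics/w8.png

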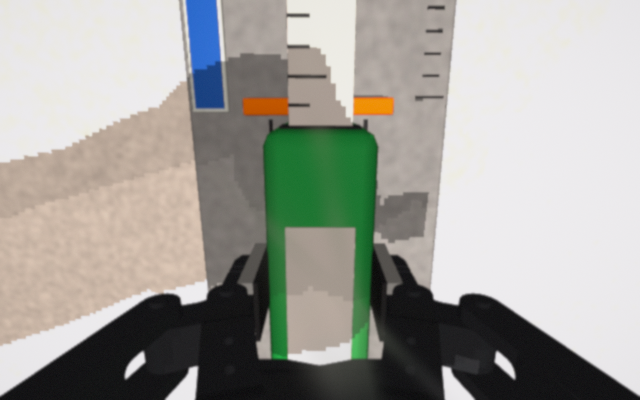

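```bash
python3 -m pendant '[[-1,[0.1,0,0],0],[-1,[0.1,0,0],0],[-1,[0,0,0],0],[-1,[0,0,0],0],[-1,[0,0,0],0],[-1,[0,0,0],0],[-1,[0,0,0],0],[-1,[0,0,0],0],[-1,[0,0,0],0],[-1,[0,0,0],0]]' 30
python3 -m pendant '[[1,[0,0,0],0],[1,[0,0,0],0],[1,[0,0,0],0],[1,[0,0,0],0],[1,[0,0,0],0],[1,[0,0,0],0],[1,[0,0,0],0],[1,[0,0,0],0],[1,[0,0,0],0],[1,[0,0,0],0]]'
python3 - <<'E'
from bench import monitor, cams
import cv2, numpy as np
im,d=cams.snapshot("wrist");m=cams.camera_model("wrist"); cv2.imwrite("pics/w9.png",im[:,:,::-1])
E
```

```text
time: 13.6
tool_pos: [0.5088, 0.2024, 0.0293]
tcp_rot: [[-0.028, 1.0, 0.003], [1.0, 0.028, -0.001], [-0.001, 0.003, -1.0]]
contact_force: [-0.9, 2.0, 6.2]
width: 0.0407
time: 14.6
tool_pos: [0.5077, 0.2028, 0.028]
tcp_rot: [[-0.028, 1.0, 0.0], [1.0, 0.028, -0.0], [-0.0, 0.0, -1.0]]
contact_force: [0.9, 1.2, -0.3]
width: 0.0852
```

View pics/w9.png

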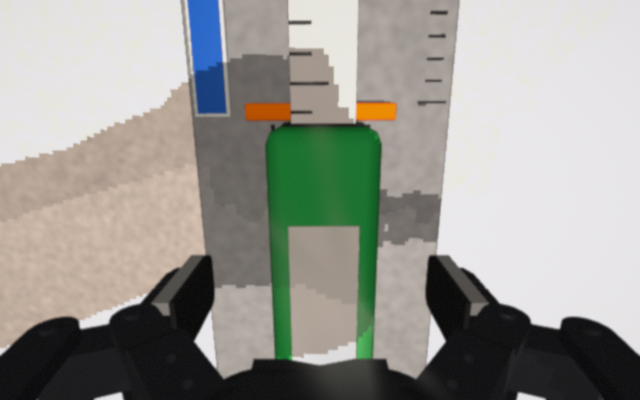

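Released; the case sits at the step between the lines, fingers clear on both sides. Now raise the arm.

```bash
python3 -m pendant '[[1,[0,0,-1],0],[1,[0,0,-2],0],[1,[0,0,-3],0],[1,[0,0,-4],0],[1,[0,0,-4],0],[1,[0,0,-4],0],[1,[-3,0,0],0],[1,[-4,0,0],0],[1,[-4,0,0],0],[1,[-4,0,0],0]]'
python3 -m pendant '[[1,[-4,0,0],0],[1,[-4,0,0],0],[1,[-4,0,0],0],[1,[-4,0,0],0],[1,[0,0,0],0],[1,[0,0,0],0],[1,[0,0,0],0],[1,[0,0,0],0],[1,[0,0,0],0],[1,[0,0,0],0]]'
python3 - <<'E'
from bench import monitor, cams
import cv2, numpy as np
from h import *
im,d=cams.snapshot("scene");m=cams.camera_model("scene")
cv2.imwrite("pics/s10.png",cv2.resize(im[100:220,310:470,::-1],None,fx=4.5,fy=4.5,interpolation=cv2.INTER_CUBIC))
for n,I0,D,box in (("scene",im,d,(335,140,435,215)),):pass
im2,d2=cams.snapshot("top");m2=cams.camera_model("top")
cv2.imwrite("pics/t10.png",cv2.resize(im2[140:270,170:480,::-1],None,fx=2.5,fy=2.5,interpolation=cv2.INTER_CUBIC))
for n,I0,D,mm_,(a,b,c,e) in (("scene",im,d,m,(335,130,435,215)),("top",im2,d2,m2,(175,180,300,245))):
    P=pts(mm_,D);z=P[...,2];I=I0.astype(int);B=np.zeros(z.shape,bool);B[b:e,a:c]=1
    g=B&(I[...,1]-I[...,0]>25)&(I[...,1]-I[...,2]>25)
    k=cv2.morphologyEx(g.astype(np.uint8),cv2.MORPH_CLOSE,np.ones((15,15)))>0
    k&=np.abs(z-.07)<.006
    v,u=np.nonzero(k);X=ray(mm_,np.c_[u,v],.07)[:,:2].astype(np.float32)
    r=cv2.minAreaRect(X);w=np.array(r[0])-[.507,.231];ex=np.array([-.03,.9995]);ey=np.array([-.9995,-.03])
    print(n,r,np.median(z[k]),"board xy",w@ex,w@ey)
E
```

```text
time: 15.65
tool_pos: [0.5118, 0.0516, 0.209]
tcp_rot: [[-0.029, 1.0, 0.001], [1.0, 0.029, 0.0], [0.0, 0.001, -1.0]]
contact_force: [-0.3, -0.5, 0.9]
width: 0.0856
time: 16.65
tool_pos: [0.5165, -0.1063, 0.2081]
tcp_rot: [[-0.029, 1.0, 0.0], [1.0, 0.029, 0.0], [0.0, 0.0, -1.0]]
contact_force: [0.1, 0.4, -1.0]
width: 0.0856
scene ((0.5136280059814453, 0.19793701171875), (0.04130862280726433, 0.1179366186261177), 1.6528258323669434) 0.06824132801790411 board xy -0.03324529696655275 -0.005632802330017084
top ((0.5072266459465027, 0.2000415027141571), (0.04006309434771538, 0.11762965470552444), 1.8895623683929443) 0.06999802686492029 board xy -0.030949817415595066 0.0007022222950458591
```

View pics/s10.png

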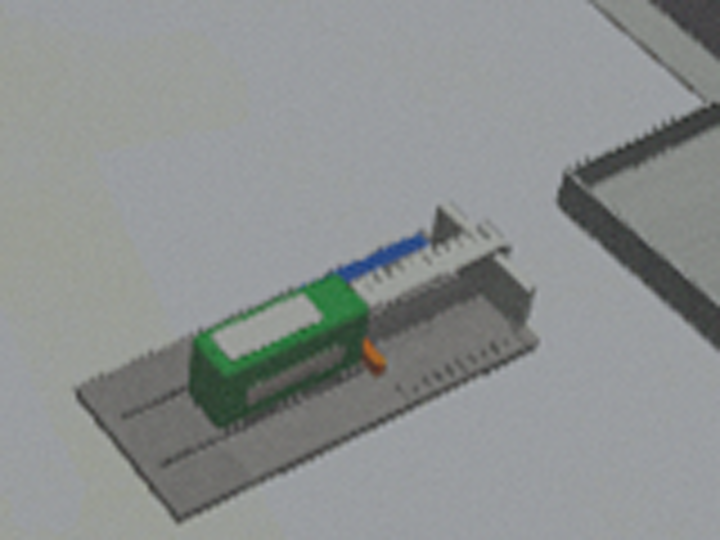

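View pics/t10.png

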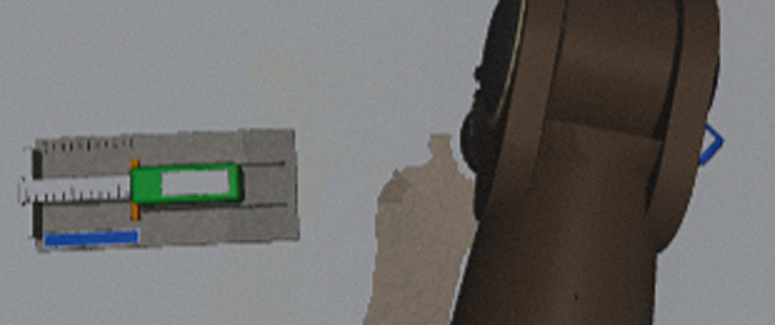

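The final pictures show the case flat on the board behind the step, at crop (185,184) in the top view. The blade is drawn out, the hook is over the fence at crop (22,190), and the blue rule's far corner is where it was before. I'm handing the job in.

```bash
python3 -c "
from bench import ticket
print(ticket.close_job())"
```

```text
the job is handed in; nothing more can be done
None
```

The green rule is on the board with its hook over the outer face of the end fence. Its case sits between the two black lines with its front against the orange step. The blade stayed drawn out after I let go, and I handed the job in at about 17 s.

**Position:** the two cameras differed slightly on the case centre in the board's frame. The top camera read x -31 mm, y +1 mm, and the scene camera read x -33 mm, y -6 mm. Both are inside the limits, and the case's direction was within about 0.01 rad of the board's.

**Flatness:** both cameras put the case top at 68–70 mm above the counter, against 70 mm expected. That agrees with it standing flat.

**Hook:** I checked this only by eye in the last scene and top pictures, where it is over the fence. I did not measure its final position.

**Blue rule:** the arm never went near it. It was mostly hidden behind the arm in the last top view, and the visible corner was where it had been before.

**Robot:** the arm was raised well clear with the gripper open, and the measured force was about 1 N, which is its zero level.

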